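Shut the casting chamber and key in the start sequence

ROBOT

A 6-joint arm with a two-finger parallel gripper is mounted at the origin on the work surface. World frame = base frame: x ahead of the robot, y to its left, z up, the work surface at z = 0. Lengths are in m, angles in rad, forces in N, time in s.
With the tool pointing down it reaches from about 0.15 to 0.775 m from the base axis. Payload 6.1 kg.
Tool frame: the origin (TCP) lies midway between the tips of the shut fingers; the grasp point (between the pads) lies 19 mm behind it; z points along the fingers, y is the line along which they close (so a half turn about z gives the same grasp; the last joint's range is limited). The gripper opens to 85 mm and grips with 20 to 120 N. Pads are 22 mm wide; open, the fingers measure 114 mm over their backs; the gripper's body (76 mm by 85 mm) begins 54 mm behind the grasp point. The pads swing forward as they close: fully open they stand 13 mm farther back than shut.
Start: joints at [1.127, 0.126, -0.04, 1.405, 0, 1.571], TCP at [0.225, 0.474, 0.231] pointing down, gripper open.
Joint ranges: [-2.72, 2.72], [-0.95, 1.95], [-1.27, 1.35], [-1.78, 2.02], [-1.46, 1.47], [-3.14, 3.14]. Speed limits (rad/s): [2.39, 2.39, 3.01, 3.14, 3.14, 3.14].

INTERFACE

Orientations are given as a unit quaternion [w, x, y, z].
In Python, from plant import arm gives the robot as it stands.
- The arm moves only by the tool play_rows, never from a script. Its argument "steps" is text: rows parted by semicolons, each of 7 numbers parted by spaces: the closure, from 0 (fully open) to 1 (shut), then the shift along the tool's x, y, z in cm, then the turn, a rotation vector about the tool's x, y, z in degrees. A call has 1 to 12 rows; each row shifts and turns the commanded pose from where the row before left it, along the tool's axes as they then stand; what a row does not reach is not made up. A row lasts 1/12 s, in which the tool goes at most 41.7 mm and 7.16 degrees, less where a joint would pass 70% of its speed; a pose out of reach is approached as far as the arm can. A call is refused whole if a number of a shift passes 4.17 or a number of a turn 7.16, either way. A call with a gripper value outside its range is refused whole. The fingers move at their own pace and stop on an object; "squeeze" is the grip in N (left out, the last holds). Time passes only in rows, so rows that do not move let the fingers close. It gives the time, the measured TCP pose, the force, the opening and the grip force at its end, in the units of the state.
- arm.read_state(): the state, without advancing time (a new reading comes with each control period).
- arm.get_image(name): name is "scene" or "top" or "wrist"; returns a dict with "color" (420x560x3 uint8, red, green, blue), "z_map" (420x560 float32, m along the optical axis (not along the pixel's ray), 0 where there is no reading), "fx", "fy", "cx", "cy" (pixels), "R" (3x3) and "t" (3): a world point X has camera coordinates R X + t. Camera axes: x right, y down, z forward; pixel columns grow to the right and rows downward; lengths in m; the calibration is good to about 2 mm. The wrist camera is an equidistant fisheye: a pixel r from the principal point sees the ray r / f radians off the axis. A picture is of the moment at which its call begins.
- arm.close_job(): hands the job in; it is judged then, once.
The state is a dict: "t": time; "qpos": joint angles; "joint_vel": joint speeds; "tau": joint torques, N m; "ee_pos": TCP position; "orientation": TCP orientation; "contact_force": force on the tool from outside, world axes, zero at the start; "torque": the same for the moment, N m; "grip_width": opening from 0.0 (shut) to 1.0 (fully open); "gripper_force": force on a finger pad.
Only numpy, scipy, OpenCV 4.12 (cv2) and the standard library are available. Lean on these libraries where they do the work, as an engineer would, in place of code of your own. Each camera call takes 0.05 s, during which the arm holds its last target. There are 200 camera calls.

TASK

Swing the casting chamber's lid fully shut, and only then start the cycle on the control box: press the long bar key, then the square key, then the round key, one at a time, each fully down and let back up before the next. Do not press the cross-shaped key, and leave the lid shut and the loose things on the bench where they stand.

Things in the scene. Friction and masses are not known exactly. Their poses are not given: they have to be found in the camera images.
- chamber: casting chamber, fixed to the bench: a white square base plate 200 x 200 mm carrying an open aluminium drum of 160 mm diameter, its rim 110 mm above the bench; origin under the drum's centre at bench height, +x points from the drum to the lid's hinge (away from the robot, give or take the yaw), z up
- lid (a joint): angle of the chamber's lid in rad: 0 = fully shut (level on the rim), grows as it opens upwards; it starts part open and its stiff hinge leaves it where it is put. The lid is an aluminium disc 170 mm across and 12 mm thick with a round glass window and a black tab 45 mm wide that sticks out on the far side from the hinge to 240 mm from the hinge axis
- lid_tab (a point): point on the upper face of the lid's black tab, 215 mm from the hinge axis and 25 mm short of the tab's tip; moves with the lid. z is normal to the lid, out of its upper face, -x points from the hinge to the tip. With the lid shut it is 122 mm above the bench
- lid_hinge (a point): middle of the lid's hinge axis, 110 mm above the bench and 95 mm from the drum's centre, on the underside plane of the shut lid; y is the hinge axis
- control_box: white control box 240 x 240 x 50 mm, fixed to the bench; origin under its centre at bench height, z up. Four black keys stand on its top on grey square plates 88 mm wide, in two rows of two, 100 mm apart centre to centre; which key is in which place varies
- bar_top (a point): centre of the top face of the bar key: a long narrow black key 26 mm (x) by 74 mm (y); unpressed it is 72 mm above the bench and stands 19 mm proud of its plate
- square_top (a point): centre of the top face of the square key: black, 52 x 52 mm, same height
- round_top (a point): centre of the top face of the round key: black, flat-topped, 60 mm diameter, same height
- cross_top (a point): centre of the top face of the cross key (not to be pressed): black plus-shaped key, two bars 66 x 22 mm crossing, same height
- bar_key (a joint): how far the bar key is pressed, m: 0 = up, 0.008 = fully down; a spring (about 5.5 N when fully down) returns it
- square_key (a joint): how far the square key is pressed, m: 0 = up, 0.008 = fully down; a spring (about 5.5 N when fully down) returns it
- round_key (a joint): how far the round key is pressed, m: 0 = up, 0.008 = fully down; a spring (about 5.5 N when fully down) returns it
- cross_key (a joint): how far the cross key is pressed, m: 0 = up, 0.008 = fully down; a spring (about 5.5 N when fully down) returns it
- crucible: bystander: loose terracotta-coloured crucible cup, 56 mm across, 70 mm tall, between the chamber and the control box; origin at the centre of its underside
- flask: bystander: loose steel casting flask with dimples, 76 mm across (foot 90 mm), 100 mm tall; origin at the centre of its underside
- ingot: bystander: loose brass bar 110 x 45 x 18 mm, on the robot's side of the bench; origin at the centre of its underside, x along it
- jar: bystander: loose white jar, 72 mm across, 100 mm tall; origin at the centre of its underside
- brush: bystander: loose hand brush lying on the bench, x along it
- hammer: bystander: loose hammer lying on the bench, x along it

How it is judged:
On the way, in this order (a step that is already met when the one before it is completed fails the run):
1. the lid is fully shut, all keys up (value of joint lid below 0.04 rad and value of joint each of bar_key, square_key, round_key, cross_key below 0.0025 m), for 0.2 s.
2. the bar key is pressed fully down, the other keys up and the lid shut (value of joint lid below 0.04 rad and value of joint bar_key above 0.006 m and value of joint each of square_key, round_key, cross_key below 0.0025 m), for 0.1 s.
3. the square key is pressed fully down, the other keys up and the lid shut (value of joint lid below 0.04 rad and value of joint square_key above 0.006 m and value of joint each of bar_key, round_key, cross_key below 0.0025 m), for 0.1 s.
4. the round key is pressed fully down, the other keys up and the lid shut (value of joint lid below 0.04 rad and value of joint round_key above 0.006 m and value of joint each of bar_key, square_key, cross_key below 0.0025 m), for 0.1 s.
At the end, for the whole second after the job is handed in: the lid is shut (within 0.04 rad), all four keys are back up (within 2.5 mm) and each of the six loose things is within 30 mm of where it started (all of step 1 and distance of each of crucible, flask, ingot, jar, brush, hammer from where it was at the start of the episode below 0.03 m); the robot touches nothing.
It fails at once if the cross key is pressed (more than 3 mm) (value of joint cross_key above 0.003 m).
It fails at once if a key is pressed while the lid is open (more than 0.1 rad) (value of joint lid above 0.1 rad and value of joint any of bar_key, square_key, round_key, cross_key above 0.003 m).
It fails at once if two keys are pressed at once (both more than 3 mm) (value of joint each of bar_key, square_key above 0.003 m or value of joint each of bar_key, round_key above 0.003 m or value of joint each of bar_key, cross_key above 0.003 m or value of joint each of square_key, round_key above 0.003 m or value of joint each of square_key, cross_key above 0.003 m or value of joint each of round_key, cross_key above 0.003 m).
It fails at once if a loose thing on the bench is moved more than 30 mm or knocked over (distance of any of crucible, flask, ingot, jar, brush, hammer from where it was at the start of the episode above 0.03 m or angle between any of crucible, flask, jar's own z axis and vertical above 0.6 rad).
It also fails if it takes over 56 s, if anything falls off the work surface, if the arm or the gripper's body presses on something with over 40 N, if the wrist force passes 120 N, or if a joint passes its speed limit or range.

## Working session

There is one attempt and no reset: what is moved stays moved. The work goes in short steps, Python scripts to look and compute and a tool call to move; the robot and the scene stay as the last step left them, time stands still between calls to the robot, and variables do not carry over. Pictures are saved under pics/ and viewed, at most 10 in all, crops included, and the job is handed in when it is done.

Besides the shell and the picture viewer there is one more tool, called after "Call:" in YAML: its name, and indented under it one key for each argument. play_rows: Moves the arm, as the interface text tells. Its arguments: {"type":"object","properties":{"steps":{"type":"string"},"squeeze":{"type":"number"}},"required":["steps"]}

```bash
mkdir -p pics
cat > h.py <<'E'
import numpy as np, cv2
from plant import arm
def snap(n,f):
    d=arm.get_image(n); cv2.imwrite(f'pics/{f}.png',d['color'][:,:,::-1]); np.savez(f'{f}.npz',**d); return d
def pt(d,u,v):
    z=float(np.median(d['z_map'][v-1:v+2,u-1:u+2])); c=np.array([(u-d['cx'])/d['fx']*z,(v-d['cy'])/d['fy']*z,z])
    return d['R'].T@(c-d['t'])
E
python3 - <<'E'
from h import *
for n in('top','scene'):
    d=snap(n,n+'1'); print(n,d['fx'],d['R'].round(2).tolist(),d['t'])
s=arm.read_state(); print(s['ee_pos'],s['orientation'],s['t'])
E
```

```text
top 501.1046830546916 [[-0.02, -1.0, -0.01], [-0.99, 0.02, -0.11], [0.11, 0.0, -0.99]] [0.02435381 0.57296834 1.78736307]
scene 436.6331468645804 [[-0.05, 1.0, 0.01], [0.86, 0.04, -0.51], [-0.51, -0.02, -0.86]] [ 0.04202865 -0.44492743  1.58709349]
[0.2252551  0.47379618 0.23057616] [-1.73549927e-04  2.20087720e-01  9.75479797e-01 -7.28356761e-04] 0.1
```

View pics/top1.png

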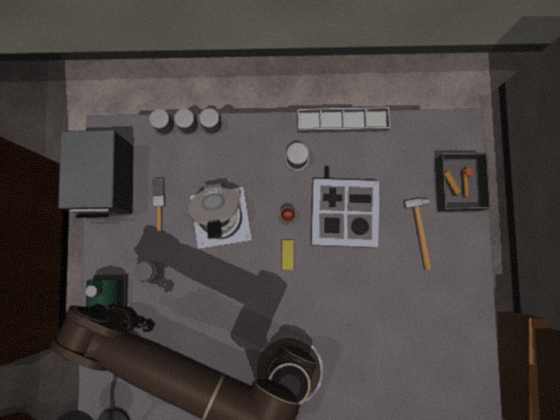

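View pics/scene1.png

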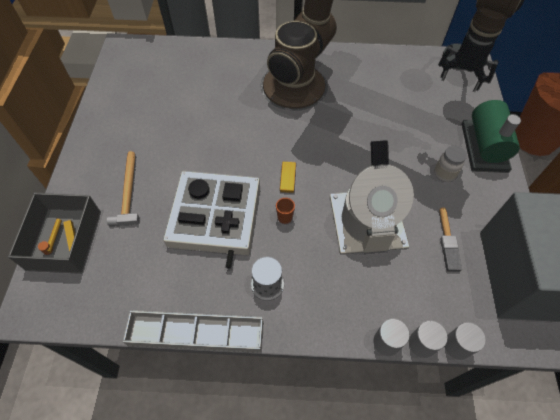

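The top view shows the chamber at about (220,215), with the lid tab at (214,229) and the hinge at (212,187). On the box, the cross is at (332,198), bar (361,199), square (332,225) and round (360,226). The crucible is at (288,214), flask (297,153), jar (150,271) and ingot (288,255).

Run:
```python
from h import *
for n,P in(('top1',dict(cross=(332,198),bar=(361,199),square=(332,225),round=(360,226),tab=(214,231),tab2=(214,225),lidrimL=(193,208),lidrimR=(236,208),hinge=(212,187),crucible=(288,214),flask=(297,153),jar=(150,271),ingot=(288,255),bl=(196,246),br=(250,241),tr=(245,188))),
 ('scene1',dict(cross=(227,221),bar=(191,218),square=(232,192),round=(199,189),tab=(379,152),tabtip=(379,145),tab2=(379,160),lid=(365,182),lidr=(403,182),glass=(382,202),hinge=(383,226),jar=(455,155)))):
    d=np.load(n+'.npz')
    print(n)
    for k,(u,v) in P.items(): print(k,pt(d,u,v).round(3))
# key tops by height+dark in both
for n in('top1','scene1'):
    d=np.load(n+'.npz');z=d['z_map'];H,W=z.shape;u,v=np.meshgrid(np.arange(W),np.arange(H))
    X=(np.stack([(u-d['cx'])/d['fx']*z,(v-d['cy'])/d['fy']*z,z],-1)-d['t'])@d['R']
    g=d['color'].max(-1)
    m=((g<45)&(X[...,2]>.06)&(X[...,2]<.085)&(X[...,0]>.35)&(X[...,0]<.7)&(X[...,1]<0)&(X[...,1]>-.35)).astype(np.uint8)
    c,l,s,_=cv2.connectedComponentsWithStats(m)
    for i in range(1,c):
        if s[i,4]>60: print(n,s[i,4],X[l==i].mean(0).round(3))
    # lid plane
    m=(X[...,2]>.125)&(X[...,0]>.3)&(X[...,0]<.75)&(X[...,1]>.1)&(X[...,1]<.4)&(z>0)
    m&=(g>70)
    P=X[m]; 
    for _ in range(6):
        A=np.c_[P[:,:2],np.ones(len(P))];q=np.linalg.lstsq(A,P[:,2],rcond=None)[0];P=P[abs(A@q-P[:,2])<.015]
    print('lid',len(P),q,'ang',np.degrees(np.arctan(np.hypot(*q[:2]))),'dir deg',np.degrees(np.arctan2(-q[1],-q[0])),P.min(0),P.max(0))
```

```text
top1
cross [ 0.604 -0.164  0.073]
bar [ 0.599 -0.267  0.07 ]
square [ 0.508 -0.162  0.07 ]
round [ 0.503 -0.261  0.071]
tab [0.481 0.23  0.259]
tab2 [0.501 0.232 0.242]
lidrimL [0.564 0.31  0.183]
lidrimR [0.56  0.166 0.195]
hinge [0.643 0.255 0.123]
crucible [ 0.556 -0.007  0.004]
flask [ 0.763 -0.042  0.101]
jar [0.357 0.473 0.1  ]
ingot [ 0.406 -0.005  0.018]
bl [0.444 0.332 0.001]
br [0.46  0.134 0.001]
tr [ 0.657  0.15  -0.   ]
scene1
cross [ 0.615 -0.167  0.071]
bar [ 0.611 -0.268  0.073]
square [ 0.519 -0.163  0.072]
round [ 0.514 -0.26   0.073]
tab [0.492 0.227 0.251]
tabtip [0.478 0.226 0.261]
tab2 [0.508 0.229 0.238]
lid [0.556 0.196 0.206]
lidr [0.547 0.295 0.2  ]
glass [0.594 0.243 0.174]
hinge [0.641 0.251 0.131]
jar [0.369 0.492 0.097]
top1 167 [ 0.607 -0.165  0.071]
top1 147 [ 0.602 -0.264  0.071]
top1 192 [ 0.508 -0.16   0.071]
top1 204 [ 0.503 -0.259  0.071]
lid 1441 [-0.77864608 -0.11507016  0.65754189] ang 38.20638343968164 dir deg 8.406460366810991 [0.45870222 0.16204229 0.12513488] [0.64914248 0.32967733 0.2682816 ]
scene1 272 [ 0.512 -0.263  0.071]
scene1 175 [ 0.517 -0.164  0.07 ]
scene1 159 [ 0.612 -0.271  0.07 ]
lid 3310 [-0.78583766 -0.1148081   0.66375255] ang 38.455896821662485 dir deg 8.311906340378284 [0.46386501 0.15698891 0.1250654 ] [0.65370037 0.32581223 0.26518264]
```

Call:
play_rows:
  steps: "1 0 0 -1 0 0 7.1; 1 0 0 -1 0 0 7.1; 1 0 0 -1 0 0 7.1; 1 0 0 -1 0 0 7.1; 1 0 0 -1 0 0 7.1; 1 0 0 -1 0 0 7.1; 1 0 0 -1 0 0 7.1; 1 0 0 -1 0 0 7.1; 1 0 0 -1 0 0 7.1; 1 0 0 0 0 0 0"
  squeeze: 40

```text
t: 0.93
ee_pos: [0.2256, 0.4745, 0.3227]
orientation: [-0.0, 0.704, 0.71, 0.001]
contact_force: [0.3, 0.2, -0.4]
grip_width: -0.0
gripper_force: 0.0
```

Run:
```python
from h import *
from scipy.spatial.transform import Rotation as R
s=arm.read_state(); print(s['t'],s['ee_pos'],s['qpos'].round(3) if hasattr(s['qpos'],'round') else s['qpos'],s['grip_width'])
o=s['orientation'];print(R.from_quat([o[1],o[2],o[3],o[0]]).as_matrix().round(3))
```

```text
0.9333 [0.22556552 0.47445218 0.32271811] [ 1.127  0.145  0.183  1.608 -0.     2.689] -0.000131414990903446
[[-0.009  1.     0.001]
 [ 1.     0.009  0.002]
 [ 0.002  0.001 -1.   ]]
```

Call:
play_rows:
  steps: "1 -2.7 2.9 0 0 0 0; 1 -2.7 2.9 0 0 0 0; 1 -2.7 2.9 0 0 0 0; 1 -2.7 2.9 0 0 0 0; 1 -2.7 2.9 0 0 0 0; 1 -2.7 2.9 0 0 0 0; 1 -2.7 2.9 0 0 0 0; 1 -2.7 2.9 0 0 0 0; 1 -2.7 2.9 0 0 0 0; 1 0 0 0 0 0 0; 1 0 0 0 0 0 0"

```text
t: 1.85
ee_pos: [0.4904, 0.2325, 0.3198]
orientation: [-0.0, 0.703, 0.711, -0.001]
contact_force: [-0.1, -0.2, 0.4]
grip_width: -0.0
gripper_force: 0.0
```

Run:
```python
from h import *
d=snap('wrist','w1'); snap('scene','s2'); print(arm.read_state()['ee_pos'],d['fx'],d['cx'],d['cy'])
```

```text
[0.48889232 0.23425533 0.32062232] 325.19226210127806 280.5264018687773 207.55051644565953
```

View pics/w1.png

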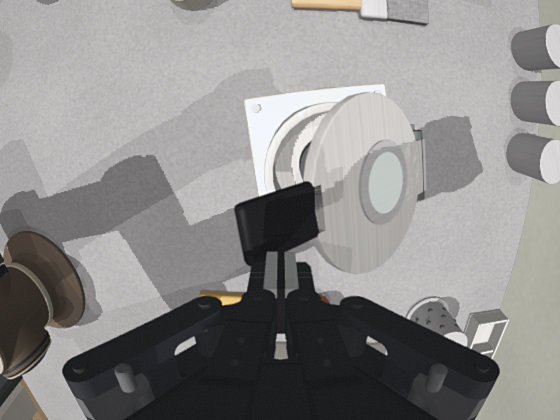

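View pics/s2.png

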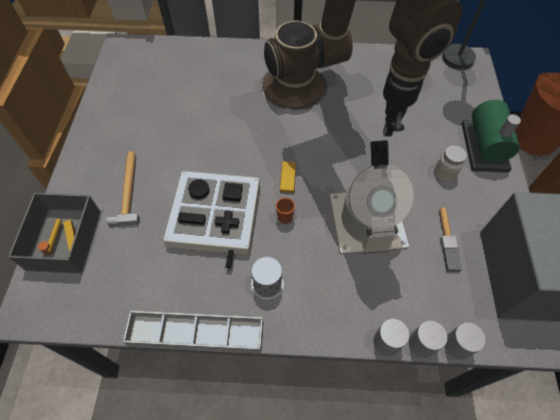

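The wrist view shows the tab at (277,222), a little above the shut fingertips at (280,275). I'll locate it with the wrist depth to settle the 10 mm disagreement between the two fixed cameras.

```bash
cat >> h.py <<'E'
def wpt(d,u,v):
    z=float(np.median(d['z_map'][v-1:v+2,u-1:u+2])); x=np.array([u-d['cx'],v-d['cy']]);r=np.hypot(*x);th=r/d['fx']
    c=np.r_[x/r*np.tan(th)*z,z]; return d['R'].T@(c-d['t'])
E
python3 - <<'E'
from h import *
d=np.load('w1.npz')
for k,p in dict(tab=(277,222),tip1=(242,210),tip2=(255,258),root=(312,190),glass=(385,182),hinge=(420,160),tipsR=(286,275),crux=(258,108),flaskrim=(430,310)).items(): print(k,wpt(d,*p).round(3))
d=np.load('s2.npz'); print('scene finger', pt(d,393,131))
E
```

```text
tab [0.488 0.234 0.255]
tip1 [0.466 0.247 0.269]
tip2 [0.473 0.213 0.269]
root [0.513 0.251 0.232]
glass [0.587 0.246 0.178]
hinge [0.644 0.261 0.127]
tipsR [0.492 0.244 0.347]
crux [0.458 0.311 0.018]
flaskrim [ 0.752 -0.008  0.033]
scene finger [0.50027342 0.24161863 0.34202648]
```

Call:
play_rows:
  steps: "1 0 0 2.5 0 0 0; 1 0 0 2.5 0 0 0; 1 0 0 1 0 0 0; 1 -0.1 -0.9 1.8 0 0 0; 1 -0.1 -0.9 1.9 0 0 0; 1 -0.1 -0.8 1.6 0 0 0; 1 -0.1 -0.8 1.6 0 0 0; 1 -0.1 -0.6 1.7 0 0 0; 1 -0.1 -0.5 1.7 0 0 0; 1 -0.1 -0.3 1.2 0 0 0; 1 0 -0.1 0.7 0 0 0; 1 0 0 0 0 0 0"

```text
t: 2.95
ee_pos: [0.4389, 0.227, 0.1384]
orientation: [-0.0, 0.702, 0.712, -0.001]
contact_force: [-0.2, 0.2, -0.0]
grip_width: -0.001
gripper_force: 0.0
```

Run:
```python
from h import *
s=arm.read_state(); print(s['ee_pos'],s['contact_force'],s['qpos'])
```

```text
[0.43891495 0.22700569 0.13843975] [-0.21595994  0.2028353  -0.02772965] [ 4.77230476e-01  8.60958539e-02 -2.88058839e-01  1.19848415e+00
  1.34187465e-04  2.03401482e+00]
```

Call:
play_rows:
  steps: "1 0 0 0.8 0 0 0; 1 0 0 0.6 0 0 0; 1 0 0 0.3 0 0 0; 1 0 0 0.3 0 0 0; 1 0 0 0 0 0 0"

```text
t: 3.37
ee_pos: [0.4406, 0.227, 0.1219]
orientation: [0.0, 0.703, 0.711, 0.001]
contact_force: [-6.9, -1.8, 17.8]
grip_width: -0.003
gripper_force: 9.2
```

Run:
```python
from h import *
snap('scene','s3');d=snap('wrist','w2'); s=arm.read_state(); print(s['ee_pos'],s['contact_force'])
for p in ((385,182),(330,182),(400,130)): print(wpt(d,*p).round(3))
```

```text
[0.4405488  0.22705798 0.12185122] [-6.96046114 -2.04003496 19.45052275]
[0.488 0.272 0.122]
[0.473 0.256 0.054]
[0.494 0.296 0.123]
```

View pics/w2.png

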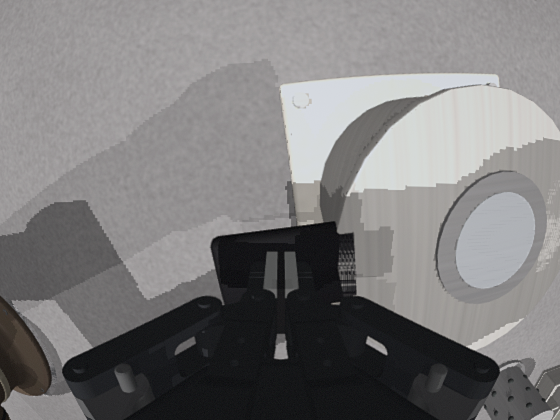

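The lid reads level (122–123 mm) with a 19 N reaction, so it's shut. Next I lift off and move over to the bar key.

Call:
play_rows:
  steps: "1 0 0 -2 0 0 0; 1 0 0 -3 0 0 0; 1 0 0 -4 0 0 0; 1 -3.8 1.2 0 0 0 0; 1 -3.8 1.2 0 0 0 0; 1 -3.8 1.2 0 0 0 0; 1 -3.8 1.2 0 0 0 0; 1 -3.8 1.2 0 0 0 0; 1 -3.8 1.2 0 0 0 0; 1 -3.8 1.2 0 0 0 0; 1 -3.8 1.2 0 0 0 0; 1 -3.8 1.2 0 0 0 0"

```text
t: 4.47
ee_pos: [0.5528, -0.1164, 0.2093]
orientation: [0.0, 0.703, 0.711, 0.0]
contact_force: [0.7, 0.0, 0.8]
grip_width: -0.003
gripper_force: 0.0
```

Call:
play_rows:
  steps: "1 -3.8 1.5 0 0 0 0; 1 -3.8 1.5 0 0 0 0; 1 -3.8 1.5 0 0 0 0; 1 -3.8 1.3 0 0 0 0; 1 0 0 0 0 0 0; 1 0 0 0 0 0 0"

```text
t: 4.97
ee_pos: [0.6123, -0.2678, 0.2074]
orientation: [-0.001, 0.704, 0.71, -0.0]
contact_force: [-0.4, 0.3, 0.5]
grip_width: 0.003
gripper_force: 0.0
```

Run:
```python
from h import *
d=snap('wrist','w3'); e=snap('scene','s4'); s=arm.read_state(); print(s['t'],s['ee_pos'],s['contact_force'])
for p in ((382,190),(350,190),(410,190),(382,160)): print('lid',pt(e,*p).round(3))
z=d['z_map'];H,W=z.shape;u,v=np.meshgrid(np.arange(W),np.arange(H)).__iter__()
x=u-d['cx'];y=v-d['cy'];r=np.hypot(x,y)+1e-6;k=np.tan(np.minimum(r/d['fx'],1.4))/r*z
X=(np.stack([x*k,y*k,z],-1)-d['t'])@d['R'];g=d['color'].max(-1)
m=((g<70)&(abs(X[...,2]-.072)<.006)).astype(np.uint8)
c,l,st,_=cv2.connectedComponentsWithStats(m)
for i in range(1,c):
    if st[i,4]>80: P=X[l==i]; print(st[i].tolist(),P.mean(0).round(3),P.min(0).round(3),P.max(0).round(3))
```

```text
5.0667 [ 0.61196941 -0.26538066  0.20882436] [0.45184175 0.52740993 0.08631148]
lid [0.521 0.259 0.12 ]
lid [0.527 0.17  0.122]
lid [0.437 0.376 0.   ]
lid [0.325 0.297 0.   ]
[241, 45, 78, 76, 3245] [ 0.61  -0.168  0.073] [ 0.578 -0.2    0.066] [ 0.643 -0.135  0.075]
[140, 51, 58, 59, 3076] [ 0.512 -0.162  0.072] [ 0.484 -0.189  0.066] [ 0.538 -0.136  0.075]
[258, 154, 33, 81, 2254] [ 0.605 -0.265  0.073] [ 0.591 -0.303  0.066] [ 0.62  -0.23   0.075]
[138, 158, 60, 62, 2264] [ 0.507 -0.265  0.072] [ 0.477 -0.29   0.066] [ 0.535 -0.233  0.075]
```

View pics/w3.png

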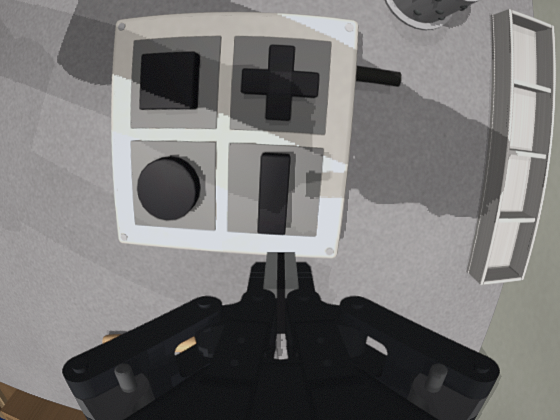

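The wrist view shows bar (274,194), square (169,80), round (168,188) and cross (280,82), all at about 72 mm, matching the fixed views. Pressing the bar.

Call:
play_rows:
  steps: "1 -0.1 -0.6 4 0 0 0; 1 0 0 4 0 0 0; 1 0 0 3.5 0 0 0; 1 0 0 1.3 0 0 0; 1 0 0 0.9 0 0 0; 1 0 0 0.9 0 0 0; 1 0 0 0.2 0 0 0; 1 0 0 0 0 0 0; 1 0 0 0 0 0 0; 1 0 0 0 0 0 0"

```text
t: 5.9
ee_pos: [0.607, -0.2658, 0.0641]
orientation: [0.001, 0.703, 0.712, 0.001]
contact_force: [-2.7, 1.9, 4.4]
grip_width: -0.004
gripper_force: 2.5
```

Call:
play_rows:
  steps: "1 0 0 0.3 0 0 0; 1 0 0 0 0 0 0; 1 0 0 0 0 0 0; 1 0 0 0 0 0 0"

```text
t: 6.23
ee_pos: [0.6072, -0.2659, 0.0639]
orientation: [0.002, 0.703, 0.712, 0.001]
contact_force: [-8.0, 5.4, 19.5]
grip_width: 0.003
gripper_force: 9.5
```

The bar bottomed out at z 0.0639 with the force rising to 19.5 N. Next is the square.

Call:
play_rows:
  steps: "1 0 0 -3 0 0 0; 1 0 0 -3 0 0 0; 1 2.6 -2.4 0 0 0 0; 1 2.6 -2.4 0 0 0 0; 1 2.6 -2.4 0 0 0 0; 1 2.6 -2.3 0 0 0 0; 1 0 0 0 0 0 0; 1 0 0 0 0 0 0"

```text
t: 6.9
ee_pos: [0.5099, -0.1624, 0.1204]
orientation: [0.002, 0.702, 0.712, 0.001]
contact_force: [0.2, -1.4, 0.9]
grip_width: -0.002
gripper_force: 0.0
```

Call:
play_rows:
  steps: "1 0 0 2.5 0 0 0; 1 0 0 1.5 0 0 0; 1 0 0 0.9 0 0 0; 1 0 0 0.8 0 0 0; 1 0 0 0.4 0 0 0; 1 0 0 0 0 0 0; 1 0 0 0 0 0 0; 1 0 0 0 0 0 0"

```text
t: 7.57
ee_pos: [0.5115, -0.1642, 0.0635]
orientation: [0.002, 0.703, 0.711, 0.001]
contact_force: [-15.1, 5.1, 39.3]
grip_width: -0.0
gripper_force: 19.5
```

Call:
play_rows:
  steps: "1 0 0 -3 0 0 0; 1 0 0 -3 0 0 0; 1 -2.5 -0.1 0 0 0 0; 1 -2.5 -0.1 0 0 0 0; 1 -2.5 -0.1 0 0 0 0; 1 -2.5 -0.1 0 0 0 0; 1 0 0 0 0 0 0; 1 0 0 0 0 0 0"

```text
t: 8.23
ee_pos: [0.5077, -0.2652, 0.1176]
orientation: [0.0, 0.704, 0.71, 0.0]
contact_force: [0.7, 0.1, -0.3]
grip_width: 0.0
gripper_force: 0.0
```

Call:
play_rows:
  steps: "1 0 0 2.5 0 0 0; 1 0 0 1.5 0 0 0; 1 0 0 0.9 0 0 0; 1 0 0 0.8 0 0 0; 1 0 0 0.2 0 0 0; 1 0 0 0 0 0 0; 1 0 0 0 0 0 0; 1 0 0 0 0 0 0"

```text
t: 8.9
ee_pos: [0.5073, -0.263, 0.0636]
orientation: [0.002, 0.703, 0.712, 0.001]
contact_force: [-12.6, 6.8, 32.0]
grip_width: -0.005
gripper_force: 16.1
```

Call:
play_rows:
  steps: "1 0 0 -3 0 0 0; 1 0 0 -4 0 0 0; 1 0 0 -4 0 0 0; 1 0 0 -2 0 0 0; 1 0 0 0 0 0 0; 1 0 0 0 0 0 0; 1 0 0 0 0 0 0; 1 0 0 0 0 0 0"

```text
t: 9.57
ee_pos: [0.5065, -0.263, 0.1867]
orientation: [-0.001, 0.703, 0.711, -0.0]
contact_force: [0.0, 0.4, 0.2]
grip_width: -0.001
gripper_force: 0.0
```

Run:
```python
from h import *
d=snap('scene','s5');snap('wrist','w5'); s=arm.read_state(); print(s['t'],s['ee_pos'],s['contact_force'])
w=np.load('w5.npz')
print('lid',pt(d,382,190),pt(d,350,190))
z=w['z_map'];H,W=z.shape;u,v=np.meshgrid(np.arange(W),np.arange(H))
x=u-w['cx'];y=v-w['cy'];r=np.hypot(x,y)+1e-6;k=np.tan(np.minimum(r/w['fx'],1.4))/r*z
X=(np.stack([x*k,y*k,z],-1)-w['t'])@w['R']
for n,p in dict(bar=(.606,-.267),sq=(.511,-.163),rd=(.506,-.263),cr=(.610,-.168)).items():
    q=X[(np.hypot(X[...,0]-p[0],X[...,1]-p[1])<.01)&(X[...,2]<.1)]; print(n,len(q),np.median(q[:,2]) if len(q) else None)
```

```text
9.6667 [ 0.50647043 -0.26312914  0.18667635] [-0.1602103   0.81858763  0.2181988 ]
lid [0.52250381 0.25862751 0.1220655 ] [0.52637651 0.17015842 0.12087523]
bar 364 0.0727073188704101
sq 510 0.07263544003165312
rd 444 0.07263039026221127
cr 416 0.0727853191268755
```

View pics/s5.png

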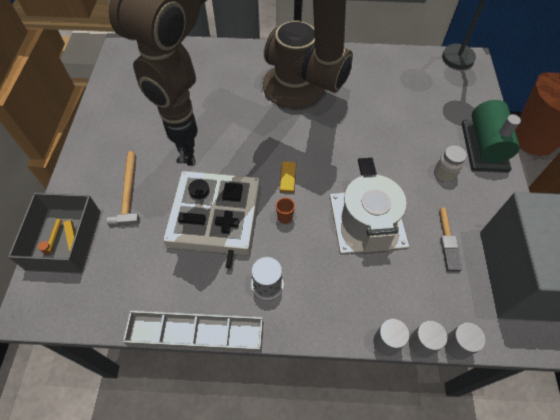

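The scene view shows the lid flat at (375,203) and the loose things where they started. All four keys read about 72.7 mm, so they are up, and the arm is clear of everything.

```bash
python3 -c "
from plant import arm
print(arm.close_job())"
```

```text
the job is handed in; nothing more can be done
None
```

I shut the lid, pressed the bar, square and round keys fully down in that order, and handed the job in; the final check showed the lid level, all four keys up, the cross key untouched and nothing loose visibly moved, but no verdict came back.

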